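# Rebuild the shaft stack of a bench rotator

### The job

Put the loose parts back on the rotator's upright shaft in this order: the slotted spacer, slot down and fully home over the shaft's cross bar, then the washer, then the bushing with its flange down, each lying flat on the one below. Feel for the bar by turning the spacer under light pressure, never forcing anything against the rotator, and lower each part all the way down the shaft rather than letting it drop. Leave the other things on the bench where they stand.

Things in the scene. Friction and masses are not known exactly. Their poses are not given: they have to be found in the camera images.
- rotator: Bench rotator, its carousel taken off: a white box 150 x 140 x 50 mm (x, y, z) standing on the bench, fixed. Origin at the centre of its underside, x and y along its sides, z up. In the middle of its top is a round dark boss, 36 mm across and 12 mm high; out of the boss stands the upright steel shaft.
- seat (a point): Centre of the boss's flat top, on the shaft's axis, 62 mm above the bench; axes as the rotator's. The shaft above it is 12 mm across and 66 mm tall, its last 5 mm tapering to 7 mm across.
- bar (a point): Point on the shaft's axis at the flat top of its cross bar, 6 mm above the seat; axes as the rotator's, NOT the bar's. The bar is square, 6 mm wide, 6 mm high, 34 mm long, level, on the boss, fixed through the shaft. It lies along the rotator's x axis give or take 0.7 rad of yaw, as the shaft last stopped: not measured, to be seen from above or felt. The gearbox holds the shaft from turning.
- spacer: Slotted spacer: upright aluminium tube 30 mm tall, 36 mm outside, 14.5 mm bore, two opposite lugs along its x axis (9 mm wide, out to 24.5 mm from the axis, 8 to 22 mm above the underside). Origin: centre of the underside, z up. About 90 g; can be gripped across its y axis (36 mm). Home, its underside is on the seat.
- slot (a point): Roof of the spacer's slot, on its axis 8 mm above its underside; axes as the spacer's. The slot, 9 mm wide, 8 mm deep, square-edged, runs right across the foot along the spacer's x axis, below the lugs, and straddles the cross bar: it goes over within about 0.08 rad, either way round. Off the slot the spacer rests on the bar, 6 mm too high.
- washer: Plain thick steel washer lying flat: 44 mm outside, 14.5 mm bore, 6 mm thick, about 60 g. Origin: centre of the underside, z up. Home, it lies flat on the spacer, its underside 30 mm above the seat.
- bushing: Flanged brass bushing standing flange down: flange 34 mm across and 5 mm thick, above it a barrel 24 mm across and 20 mm tall, 14.5 mm bore right through, about 80 g. Origin: centre of the underside, z up. Home, its flange lies on the washer, underside 36 mm above the seat.
- vial_a: Bystander: clear plastic vial with a black cap, 22 mm across, 48 mm tall. Origin: centre of its underside (as built).
- vial_b: Bystander: the same kind of vial, 22 mm across, 48 mm tall. Origin: centre of its underside (as built).
- jar: Bystander: glass jar with a metal lid, 72 mm across, 85 mm tall. Origin: centre of its underside (as built).
- amber_bottle: Bystander: small amber bottle, 40 mm across, 75 mm tall. Origin: centre of its underside (as built).
- screwdriver: Bystander: screwdriver lying flat, 150 mm long, 26 mm thick handle. Origin: centre of its underside (as built).
- dish: Bystander: low round covered glass dish, 62 mm across, 15 mm tall. Origin: centre of its underside (as built).
- stopper: Bystander: dark tapered rubber stopper, 28 mm across, 26 mm tall. Origin: centre of its underside (as built).
Not all that is in view belongs to the job. Several things look just like the spacer: the one meant starts farthest from the robot's base.

How it is judged:
On the way, in this order (a step that is already met when the one before it is completed fails the run):
1. the spacer is fully home over the cross bar, its underside on the seat (horizontal distance between spacer and seat below 0.003 m and z of spacer in the frame of seat between -0.003 and 0.0028 m and angle between spacer's own z axis and vertical below 0.08 rad), for 0.2 s.
2. the washer lies flat on the spacer, which is still home (all of step 1 and horizontal distance between washer and seat below 0.003 m and z of washer in the frame of seat between 0.027 and 0.033 m and angle between washer's own z axis and vertical below 0.08 rad), for 0.2 s.
3. the bushing is on the washer, flange down, all three home (all of step 2 and horizontal distance between bushing and seat below 0.003 m and z of bushing in the frame of seat between 0.033 and 0.039 m and angle between bushing's own z axis and vertical below 0.08 rad), for 0.2 s.
At the end, for the whole second after the job is handed in: All three parts are on the shaft, upright within 0.08 rad, within 3 mm of its axis and at rest (under 20 mm/s): the spacer's underside less than 2.8 mm above the seat, the washer's 30 mm above it and the bushing's 36 mm above it (each within 3 mm), with everything released (all of step 3 and linear speed of each of spacer, washer, bushing below 0.02 m/s); the robot touches nothing.
It fails at once if more than 50 N between the rotator or its shaft and anything else (forced) (contact force between rotator and anything else above 50 N).
It fails at once if a part drops down the shaft faster than 0.45 m/s (a free fall of some 10 mm) ((horizontal distance between spacer and seat below 0.005 m and z of spacer in the frame of seat below 0.064 m and linear speed of spacer above 0.45 m/s) or (horizontal distance between washer and seat below 0.005 m and z of washer in the frame of seat below 0.064 m and linear speed of washer above 0.45 m/s) or (horizontal distance between bushing and seat below 0.005 m and z of bushing in the frame of seat below 0.064 m and linear speed of bushing above 0.45 m/s)).
It fails at once if a bystander is shoved more than 30 mm or knocked over (distance of any of vial_a, vial_b, jar, amber_bottle, screwdriver, dish, stopper from where it was at the start of the episode above 0.03 m or angle between any of vial_a, vial_b, jar, amber_bottle, dish, stopper's own z axis and vertical above 0.5 rad).
It also fails if it takes over 72 s, if anything falls off the work surface, if the arm or the gripper's body presses on something with over 40 N, if the wrist force passes 120 N, or if a joint passes its speed limit or range.

### The arm

A 6-joint arm with a two-finger parallel gripper is mounted at the origin on the work surface. World frame = base frame: x ahead of the robot, y to its left, z up, the work surface at z = 0. Lengths are in m, angles in rad, forces in N, time in s.
With the tool pointing down it reaches from about 0.375 to 0.9 m from the base axis. Payload 3.1 kg.
Tool frame: the origin (TCP) lies between the finger pads; the fingertips stand 22 mm ahead of it and the grasp point (between the pads) lies 3 mm ahead of it; z points along the fingers, y is the line along which they close (so a half turn about z gives the same grasp; the last joint's range is limited). The gripper opens to 87 mm and grips with 3 to 60 N. Pads are 19 mm wide; open, the fingers measure 117 mm over their backs; the gripper's body (75 mm by 190 mm) begins 51 mm behind the grasp point.
Start: joints at [-1.377, 0.527, 1.433, -0, 1.181, -0.178], TCP at [0.227, -0.582, 0.245] pointing down, gripper open.
Joint ranges: [-3.08, 3.08], [-0.75, 2.2], [0.22, 2.44], [-1.43, 4.57], [0, 2.65], [-2.85, 2.85]. Speed limits (rad/s): [2.79, 2.79, 3.14, 3.14, 3.14, 3.14].

### API

Orientations are given as a unit quaternion [x, y, z, w].
In Python, from rig import get_obs, camera, get_calibration, hand_in, cut_out gives the robot as it stands.
- The arm moves only by the shell command python3 -m inch 'ROWS' [OPENING] [FORCE]. ROWS is JSON, one flat list of numbers, 6 for each row, row after row: the shift along the tool's x, y, z scaled (see below), then the turn, a rotation vector about the tool's x, y, z scaled (see below). A call has 1 to 20 rows; each row is the pose to reach, as a shift and turn from the pose commanded when the call began, along the tool's axes at that moment; what a row does not reach only later rows make up. The controller multiplies each number of a shift by 0.08 m and each number of a turn by 90 degrees. A row lasts 1/12 s, in which the tool goes at most 41.7 mm and 7.16 degrees, less where a joint would pass 70% of its speed; a pose out of reach is approached as far as the arm can. A call with a number of a shift or a turn outside -1 to 1 is refused whole. A call with a gripper value outside its range is refused whole. OPENING is the finger opening in mm, from 0 to 87, set as the call begins (- or left out, the last holds). The fingers move at their own pace and stop on an object; FORCE is the grip in N (left out, the last holds). Time passes only in rows, so rows that repeat a pose let the fingers close. It gives the time, the measured TCP pose, the force, the opening and the grip force at its end, in the units of the state.
- get_obs(): the state, without advancing time (a new reading comes with each control period).
- camera(name): name is "scene" or "top"; returns the picture (420x560x3 uint8, red, green, blue); there is no depth.
- get_calibration(name): a dict with "vertical_fov" (degrees; the focal length in pixels is half the picture's height over the tangent of half this angle, whatever the lens; pixels are square), "cx", "cy" (the principal point, pixels), "D" ([k1, k2, p1, p2, k3] as OpenCV has them; the pictures are not rectified), "T" (4x4, takes a point from camera to world coordinates). Camera axes: x right, y down, z forward; pixel columns grow to the right and rows downward; lengths in m; the calibration is good to about 2 mm. A picture is of the moment at which its call begins. get_calibration takes no time and is no camera call.
- hand_in(): hands the job in; it is judged then, once.
Trained networks look in the newest picture that a camera, given by its name, has taken for a name from the list of things; names that differ only in an ending like _2 or _b are one class to them, and where a whole thing is asked for, a point or a joint stands for the part that bears it (a point fixed in the world has none). Each returns a list of dicts, best first, with "conf" (0 to 1); they miss things now and then, are a little off and sometimes report something else, mostly with a low value. They report only what shows in the picture. A call takes as long as a camera call. They do not tell look-alikes from the thing itself.
- cut_out(camera, thing): "region" (420x560 bool, what is visible of it) and "bbox" ([left, top, right, bottom] in pixels, round what is visible of it).
The state is a dict: "time": time; "q": joint angles; "joint_velocities": joint speeds; "joint_torque": joint torques, N m; "position": TCP position; "tool_rot": TCP orientation; "ft_force": force on the tool from outside, world axes, zero at the start; "moment": the same for the moment, N m; "grip_width": finger opening in m; "grip_force": force on a finger pad.
Only numpy, scipy, OpenCV 4.12 (cv2) and the standard library are available. Lean on these libraries where they do the work, as an engineer would, in place of code of your own. Each camera call takes 0.05 s, during which the arm holds its last target. There are 200 camera calls.

## Working session

There is one attempt and no reset: what is moved stays moved. The work goes in short steps, Python scripts to look and compute and a shell command to move; the robot and the scene stay as the last step left them, time stands still between calls to the robot, and variables do not carry over. Pictures are saved under pics/ and viewed, at most 10 in all, crops included, and the job is handed in when it is done.

```bash
ls; mkdir -p pics; python3 - <<'E'
from rig import *
import cv2,numpy as np
for n in ("scene","top"):
    im=camera(n); cv2.imwrite(f"pics/{n}0.png",im[...,::-1])
    c=get_calibration(n); print(n,c["vertical_fov"],c["cx"],c["cy"],c["D"],np.round(c["T"],3).tolist())
    for t in ("rotator","spacer","washer","bushing"):
        print(t,[(round(d["conf"],2),d["bbox"]) for d in cut_out(n,t)])
o=get_obs(); print(o)
E
```

```text
pics
scene 57.34522243892068 280.6680974354995 209.20941447749544 [-0.03077953  0.          0.          0.          0.        ] [[-0.146, 0.738, -0.659, 0.949], [0.989, 0.097, -0.111, 0.042], [-0.018, -0.667, -0.744, 0.576], [0.0, 0.0, 0.0, 1.0]]
rotator [(0.95, [351.2, 237.5, 469.8, 339.7])]
spacer [(0.82, [212.6, 136.9, 238.1, 157.0]), (0.78, [165.6, 180.8, 185.5, 203.3]), (0.63, [203.2, 259.1, 223.7, 279.0]), (0.52, [186.1, 151.9, 204.5, 173.6])]
washer [(0.91, [202.3, 259.7, 226.3, 280.7])]
bushing [(0.64, [260.8, 205.0, 274.9, 227.9])]
top 47.860336145966 278.9910748596929 209.94005470956438 [-0.11883088  0.          0.          0.          0.        ] [[0.001, -0.983, 0.185, 0.369], [-1.0, -0.006, -0.026, -0.017], [0.027, -0.185, -0.982, 0.904], [0.0, 0.0, 0.0, 1.0]]
rotator [(0.57, [113.8, 128.1, 205.5, 229.4]), (0.18, [357.2, 80.4, 402.2, 128.6])]
spacer [(0.63, [389.4, 250.7, 406.6, 277.5]), (0.62, [376.9, 302.3, 405.5, 328.8]), (0.58, [353.1, 339.2, 376.8, 359.8])]
washer [(0.72, [316.9, 173.1, 340.6, 194.6])]
bushing [(0.73, [316.6, 177.9, 341.0, 196.0]), (0.48, [282.6, 237.2, 299.3, 254.5])]
{'time': 0.5, 'q': array([-1.37750554e+00,  5.27554529e-01,  1.43274486e+00,  5.69209329e-06,
        1.18135738e+00, -1.78510697e-01]), 'joint_velocities': array([ 5.41787410e-04, -1.55913588e-03, -3.30295960e-04,  8.69728835e-04,
       -1.16521593e-03,  2.90109425e-05]), 'joint_torque': array([-7.51277075e-04, -4.39603651e+01, -1.76789814e+01,  6.32765447e-02,
        5.15389955e-02, -5.21731010e-05]), 'position': array([ 0.22707468, -0.58225206,  0.24450055]), 'tool_rot': array([ 9.82770363e-01,  1.84830770e-01,  2.39592300e-06, -3.20770581e-05]), 'ft_force': array([-0.42904642, -0.7333401 ,  0.64094002]), 'moment': array([-0.0246486 ,  0.00875557, -0.01191129]), 'grip_force': 0.0, 'grip_width': 0.08691633715328512}
```

```bash
python3 - <<'E'
import cv2
a=cv2.imread("pics/top0.png");cv2.imwrite("pics/top0b.png",cv2.resize(a,(784,588),interpolation=cv2.INTER_CUBIC))
a=cv2.imread("pics/scene0.png");cv2.imwrite("pics/scene0b.png",cv2.resize(a,(784,588),interpolation=cv2.INTER_CUBIC))
E
```

```text
(no output)
```

View pics/top0b.png

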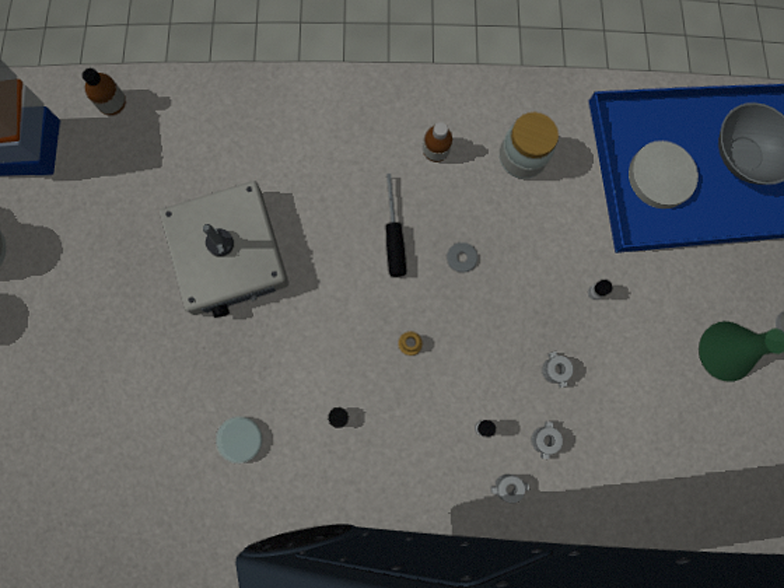

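View pics/scene0b.png

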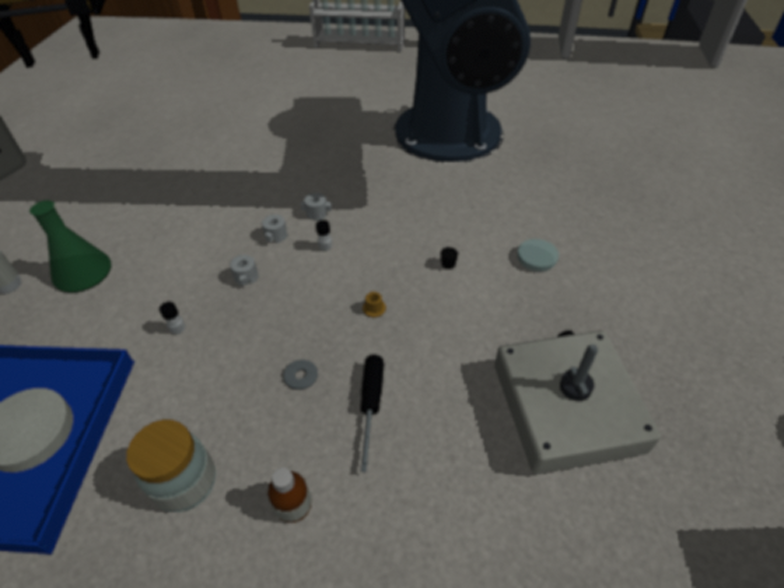

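The look-alikes for the spacer, at 784-px top scale, are A (560,369), B (549,440) and C (512,488). A looks farthest from the base. The washer is at (462,257), the bushing at (410,343) and the rotator's boss at (219,242).

```bash
cat > h.py <<'E'
import numpy as np,cv2
from rig import *
def cal(n):
    c=get_calibration(n); f=210/np.tan(np.radians(c["vertical_fov"]/2))
    return np.array([[f,0,c["cx"]],[0,f,c["cy"]],[0,0,1]]),np.array(c["D"]),np.array(c["T"])
def p2w(n,uv,z):
    K,D,T=cal(n); uv=np.array(uv,float).reshape(-1,1,2)
    p=cv2.undistortPoints(uv,K,D)[:,0]; d=np.c_[p,np.ones(len(p))]@T[:3,:3].T; o=T[:3,3]
    return o+d*((z-o[2])/d[:,2])[:,None]
def w2p(n,X):
    K,D,T=cal(n); Ti=np.linalg.inv(T)
    return cv2.projectPoints(np.array(X,float).reshape(-1,1,3),cv2.Rodrigues(Ti[:3,:3])[0],Ti[:3,3],K,D)[0][:,0]
E
python3 - <<'E'
from h import *
s=560/784
for nm,uv,z in (("A",(560,369),.03),("B",(549,440),.03),("C",(512,488),.03),("washer",(462,257),.006),("bush",(410,343),.025),("boss",(219,242),.062)):
    print(nm,np.round(p2w("top",np.array(uv)*s,z)[0],3), np.linalg.norm(p2w("top",np.array(uv)*s,z)[0][:2]).round(3))
sc=np.round(p2w("scene",np.array([[317,200],[276,225],[244,263]])*s,.03),3);print("scene CBA",sc.tolist())
print("corners",np.round(p2w("top",np.array([[257,183],[165,210],[190,310],[284,283]])*s,.05),3).tolist())
a=cv2.imread("pics/top0.png")
def cr(im,x,y,w,h,k): return cv2.resize(im[y:y+h,x:x+w],None,fx=k,fy=k,interpolation=cv2.INTER_CUBIC)
b=cv2.imread("pics/scene0.png")
L=cr(a,110,125,100,100,4); R=cr(a,340,245,80,120,4)
S=cr(b,360,235,90,70,4)
o=np.zeros((600,760,3),np.uint8);o[:400,:400]=L;o[:480,420:740]=R
cv2.imwrite("pics/c1.png",o); 
o=np.zeros((600,800,3),np.uint8);
o[:400,:400]=cr(a,137,152,40,40,10);o[:400,400:]=cr(b,390,245,40,40,10)
cv2.imwrite("pics/c2.png",o[:400])
E
```

```text
A [ 0.433 -0.267  0.03 ] 0.509
B [ 0.34  -0.249  0.03 ] 0.421
C [ 0.279 -0.198  0.03 ] 0.342
washer [ 0.591 -0.141  0.006] 0.608
bush [ 0.468 -0.067  0.025] 0.473
boss [0.596 0.186 0.062] 0.624
scene CBA [[0.282, -0.19, 0.03], [0.35, -0.239, 0.03], [0.437, -0.261, 0.03]]
corners [[0.682, 0.142, 0.05], [0.644, 0.266, 0.05], [0.507, 0.223, 0.05], [0.544, 0.1, 0.05]]
```

View pics/c1.png

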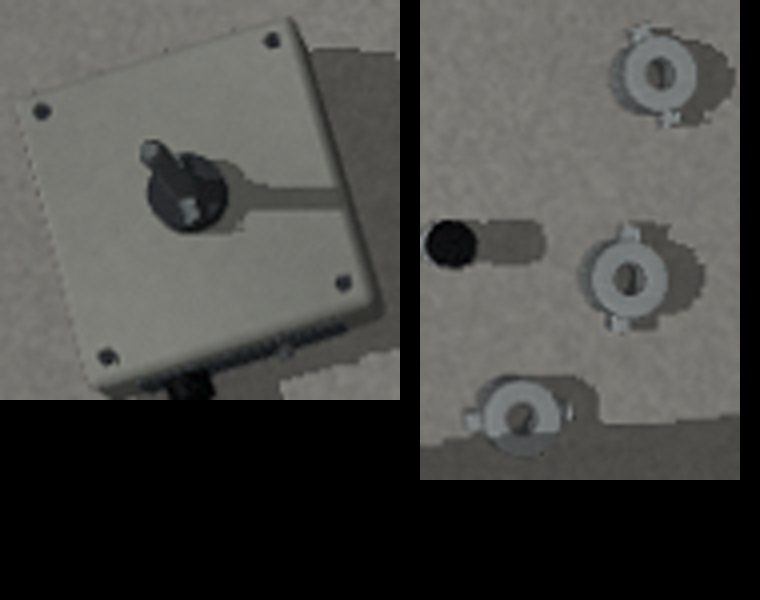

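View pics/c2.png

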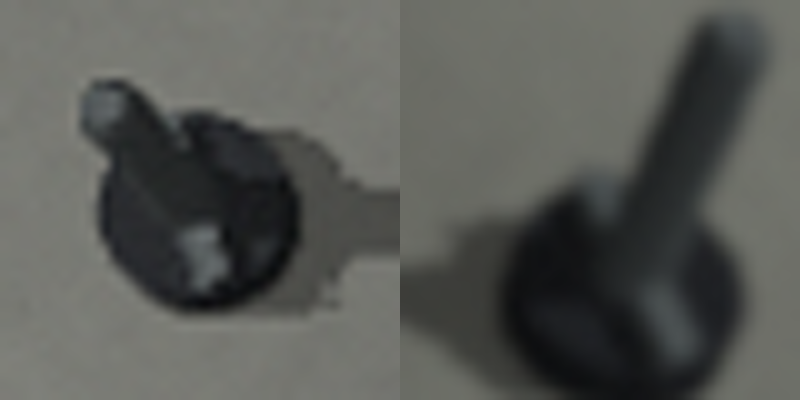

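The crops show spacer A with its lugs at crop (640,33) and (672,118). The shaft tip is at top crop (105,105) and scene crop (738,25). The bar ends are visible at top crop (208,280) and at scene crop (593,185) and (682,345).

```bash
cat > m.py <<'E'
from h import *
g=lambda x,y,k,ox,oy:((x+.5)/k-.5+ox,(y+.5)/k-.5+oy)
def tri(u1,u2):
    A=[];b=[]
    for n,u in(("top",u1),("scene",u2)):
        o=cal(n)[2][:3,3]; d=p2w(n,u,0)[0]-o; d/=np.linalg.norm(d); P=np.eye(3)-np.outer(d,d); A.append(P);b.append(P@o)
    return np.linalg.lstsq(np.vstack(A),np.hstack(b),rcond=None)[0]
l=p2w("top",[g(640-420,33,4,340,245),g(672-420,118,4,340,245)],.022)
print("lugs",l.round(4).tolist(),"mid",l.mean(0).round(4),"yaw",np.arctan2(*(l[0]-l[1])[1::-1]))
print("A bore top",p2w("top",g(660-420,74,4,340,245),.03).round(4))
t=tri(g(105,103,10,137,152),g(735,22+8,10,390-40,245)) ; print("tip",t.round(4))
print("boss top-cam",p2w("top",g(200,213,10,137,152),.056).round(4),"scene",p2w("scene",g(623-400,290,10,390,245),.059).round(4))
print("tip at .128: top",p2w("top",g(105,103,10,137,152),.128).round(4),"scene",p2w("scene",g(738-400,30,10,390,245),.128).round(4))
e=p2w("scene",[g(593-400,185,10,390,245),g(682-400,345,10,390,245)],.067); print("bar",e.round(4).tolist(),e.mean(0),"yaw",np.arctan2(*(e[0]-e[1])[1::-1]))
print("bar near top-cam",p2w("top",g(207,285,10,137,152),.067).round(4))
# network masks
for n in("top","scene"):
  camera(n)
  for th,z in(("washer",.006),("bushing",.025),("spacer",.02)):
    for d in cut_out(n,th):
      r=d["region"];ys,xs=np.nonzero(r); (cx,cy),_,_=cv2.minAreaRect(np.c_[xs,ys].astype(np.float32))
      print(n,th,round(d["conf"],2),p2w(n,(xs.mean(),ys.mean()),z if th!="bushing" else .012)[0].round(4)[:2],len(xs))
E
python3 m.py
```

```text
lugs [[0.4538, -0.2597, 0.022], [0.4137, -0.2735, 0.022]] mid [ 0.4338 -0.2666  0.022 ] yaw 0.3327885611646112
A bore top [[ 0.4338 -0.2663  0.03  ]]
tip [0.5981 0.1889 0.1254]
boss top-cam [[0.5973 0.1875 0.056 ]] scene [[0.5997 0.1891 0.059 ]]
tip at .128: top [[0.5972 0.1875 0.128 ]] scene [[0.5999 0.1891 0.128 ]]
bar [[0.586, 0.1836, 0.067], [0.6139, 0.195, 0.067]] [0.59997308 0.18926944 0.067     ] yaw -2.755136676701512
bar near top-cam [[0.5807 0.1828 0.067 ]]
top washer 0.5 [ 0.5905 -0.1392] 284
top bushing 0.58 [ 0.4708 -0.0657] 213
top bushing 0.36 [ 0.4341 -0.2683] 371
top spacer 0.89 [ 0.4331 -0.2639] 271
top spacer 0.85 [ 0.2777 -0.1962] 346
top spacer 0.68 [ 0.3395 -0.2478] 411
top spacer 0.59 [0.3704 0.0282] 173
top spacer 0.4 [ 0.3555 -0.1652] 157
top spacer 0.21 [ 0.5885 -0.1373] 335
scene washer 0.88 [ 0.5973 -0.1385] 379
scene bushing 0.48 [ 0.4765 -0.0654] 251
scene spacer 0.88 [ 0.4399 -0.2635] 296
scene spacer 0.53 [ 0.2861 -0.1939] 316
scene spacer 0.51 [ 0.3476 -0.2457] 276
scene spacer 0.16 [0.5996 0.1944] 8415
```

```bash
cat > go.py <<'E'
import sys;from h import *
from scipy.spatial.transform import Rotation as R
# target x y z, yaw of tool x
x,y,z,w=map(float,sys.argv[1:5]); o=get_obs(); r=R.from_quat(o["tool_rot"])
X=r.as_matrix()[:,0]; print("t",o["time"],"pos",o["position"].round(4),"yaw",round(np.arctan2(X[1],X[0]),4),"tilt",np.round(r.as_matrix()[:,2],4)[:2])
tr=R.from_euler("z",w)*R.from_euler("x",np.pi)
print("shift",(r.inv().apply(np.array([x,y,z])-o["position"])/.08).round(3),"turn",((r.inv()*tr).as_rotvec()/(np.pi/2)).round(4))
E
python3 go.py .434 -.2665 .12 .333
for i in 1; do python3 -m inch '[0.96,-0.683,0.3,0,0,0, 0.96,-0.683,0.3,0,0,0, 0.96,-0.683,0.3,0,0,0]' 80
python3 -m inch '[0.96,-0.683,0.3,0,0,0, 0.96,-0.683,0.3,0,0,0, 0.96,-0.683,0.3,0,0,0]'
python3 -m inch '[0.96,-0.683,0.3,0,0,0, 0.96,-0.683,0.3,0,0,0, 0.96,-0.683,0.3,0,0,0]'
python3 -m inch '[0.96,-0.683,0.3,0,0,0.025, 0.96,-0.683,0.3,0,0,0.025, 0.96,-0.683,0.3,0,0,0.025,0.96,-0.683,0.3,0,0,0.025, 0.96,-0.683,0.3,0,0,0.025]'
done; python3 go.py .434 -.2665 .017 .333
```

```text
t 0.9 pos [ 0.2271 -0.5823  0.2446] yaw 0.3718 tilt [ 0. -0.]
shift [ 3.844 -2.738  1.557] turn [ 0.     -0.      0.0247]
time: 1.15
position: [0.2801, -0.4976, 0.2189]
tool_rot: [0.983, 0.186, 0.0, -0.004]
ft_force: [-0.6, -0.0, 0.1]
grip_width: 0.081
grip_force: 0.0
time: 1.4
position: [0.3315, -0.4189, 0.1952]
tool_rot: [0.983, 0.186, -0.0, -0.003]
ft_force: [-0.7, 0.5, 0.2]
grip_width: 0.0802
grip_force: 0.0
time: 1.65
position: [0.383, -0.341, 0.1714]
tool_rot: [0.983, 0.186, -0.0, -0.002]
ft_force: [-0.7, -0.1, 0.4]
grip_width: 0.0796
grip_force: 0.0
time: 2.07
position: [0.4345, -0.2673, 0.1486]
tool_rot: [0.986, 0.167, 0.0, 0.001]
ft_force: [-0.3, -0.3, 0.5]
grip_width: 0.0798
grip_force: 0.0
t 2.0667 pos [ 0.4345 -0.2673  0.1486] yaw 0.335 tilt [ 0.0002 -0.0011]
shift [-0.003 -0.013  1.645] turn [0.0007 0.0001 0.0013]
```

```bash
python3 -m inch '[0,-0.01,0.5,0,0,0, 0,-0.01,0.8,0,0,0, 0,-0.01,0.8,0,0,0]' >/dev/null
python3 -m inch '[0,0,0.4,0,0,0, 0,0,0.76,0,0,0, 0,0,0.76,0,0,0, 0,0,0.76,0,0,0]' 
python3 -m inch '[0,0,0,0,0,0,0,0,0,0,0,0,0,0,0,0,0,0,0,0,0,0,0,0,0,0,0,0,0,0,0,0,0,0,0,0,0,0,0,0,0,0,0,0,0,0,0,0]' 20 15
python3 go.py .434 -.2665 .024 .333
```

```text
time: 2.65
position: [0.4341, -0.2687, 0.0244]
tool_rot: [0.986, 0.165, 0.001, 0.001]
ft_force: [-0.2, -0.3, 0.7]
grip_width: 0.0799
grip_force: 0.0
time: 3.32
position: [0.4337, -0.2662, 0.0238]
tool_rot: [0.986, 0.166, 0.0, 0.0]
ft_force: [0.2, 0.4, -0.2]
grip_width: 0.0345
grip_force: 11.0
t 3.3167 pos [ 0.4337 -0.2662  0.0238] yaw 0.3327 tilt [ 0.     -0.0001]
shift [ 0.003  0.004 -0.003] turn [ 0.     -0.     -0.0002]
```

```bash
python3 -m inch '[0,0,-0.4,0,0,0, 0,0,-0.8,0,0,0, 0,0,-1,0,0,0, 0,0,-1,0,0,0]' - 20
python3 -m inch '[0,0,-0.5,0,0,0, 0,0,-1,0,0,0,0,0,-1,0,0,0]' >/dev/null
python3 -m inch '[0.4,-0.5,0,0,0,0, 0.76,-0.94,0,0,0,0,0.76,-0.94,0,0,0,0]' >/dev/null
python3 -m inch '[0.4,-0.5,0,0,0,0, 0.76,-0.94,0,0,0,0,0.76,-0.94,0,0,0,0]' >/dev/null
python3 -m inch '[0.4,-0.5,0,0,0,0, 0.76,-0.94,0,0,0,0,0.76,-0.94,0,0,0,0]' >/dev/null
python3 -m inch '[0.4,-0.5,0,0,0,0, 0.76,-0.94,0,0,0,0,0.76,-0.94,0,0,0,0]' 
python3 go.py .598 .1885 .18 .35
```

```text
time: 3.65
position: [0.4353, -0.2676, 0.1067]
tool_rot: [0.986, 0.166, 0.002, 0.003]
ft_force: [-0.2, -0.2, -1.7]
grip_width: 0.0346
grip_force: 20.0
time: 4.9
position: [0.5662, 0.1021, 0.1824]
tool_rot: [0.986, 0.167, 0.0, -0.001]
ft_force: [0.6, 0.5, -1.5]
grip_width: 0.0345
grip_force: 20.0
t 4.9 pos [0.5662 0.1021 0.1824] yaw 0.3357 tilt [0.0004 0.0022]
shift [ 0.731 -0.888  0.033] turn [-0.0012 -0.0007 -0.0091]
```

```bash
python3 -m inch '[0.4,-0.45,0,0,0,0, 0.73,-0.89,0,0,0,-0.01,0.73,-0.89,0,0,0,-0.01,0.73,-0.89,0,0,0,-0.01,0.73,-0.89,0,0,0,-0.01]' 
python3 - <<'E'
from h import *
a=camera("scene");b=camera("top");p=get_obs()["position"]
w=w2p("scene",[p+[0,0,-.024],[.598,.1885,.128]]).round(1);print(p.round(4),w.tolist())
x,y=int(w[0][0])-50,int(w[0][1])-40
u=w2p("top",[p+[0,0,-.024]])[0].round(1);print(x,y,u)
A=cv2.resize(a[y:y+100,x:x+80],None,fx=5,fy=5,interpolation=2)
X,Y=int(u[0])-40,int(u[1])-50; Y=max(Y,0);print(X,Y)
B=cv2.resize(b[Y:Y+100,X:X+80],None,fx=5,fy=5,interpolation=2)
cv2.imwrite("pics/c3.png",np.hstack([A,B])[...,::-1])
E
```

```text
time: 5.32
position: [0.5961, 0.1835, 0.1822]
tool_rot: [0.985, 0.174, -0.002, 0.0]
ft_force: [0.0, -0.2, -1.3]
grip_width: 0.0343
grip_force: 20.0
[0.5962 0.1822 0.1828] [[423.8, 231.6], [422.8, 246.4]]
373 191 [145.6 157.2]
105 107
```

View pics/c3.png

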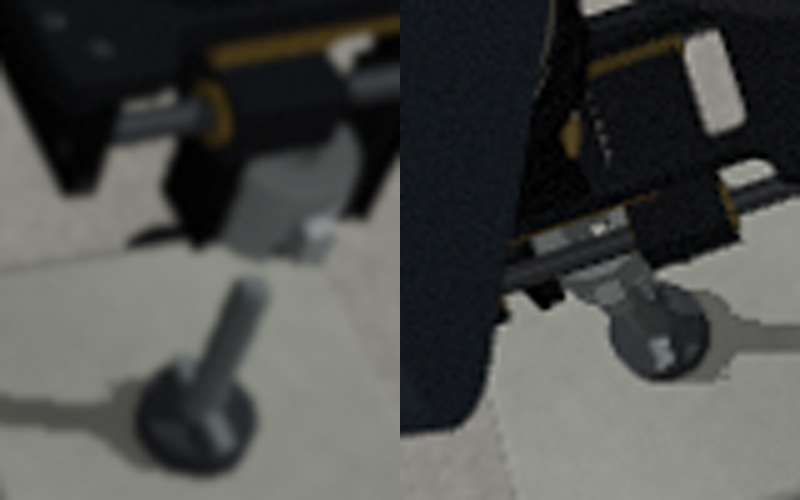

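The scene half shows the tip at crop (252,285). The held spacer sits about (228–360, 130–260), its lug at (318,235). That is farther right than I predicted, and the grip width of 34.5 mm is odd for a 36 mm tube. I'll overlay the expected outline.

```bash
cat > ov.py <<'E'
import sys;from h import *
def draw(fn,shapes,size=(80,100),k=5,ctr=None,up=1):
    out=[]
    for n in("scene","top"):
        im=camera(n)[...,::-1]; u=w2p(n,[ctr])[0]; X,Y=max(int(u[0]-size[0]/2),0),max(int(u[1]-size[1]/2),0)
        c=cv2.resize(im[Y:Y+size[1],X:X+size[0]],None,fx=k,fy=k,interpolation=2)
        c=cv2.convertScaleAbs(c,alpha=1.6)
        for pts,col in shapes:
            q=(w2p(n,pts)-[X,Y]+.5)*k
            cv2.polylines(c,[q.round().astype(int).reshape(-1,1,2)],False,col,1)
        out.append(c)
    cv2.imwrite(fn,np.hstack(out))
def circ(c,r,z):
    t=np.linspace(0,2*np.pi,40); return np.c_[c[0]+r*np.cos(t),c[1]+r*np.sin(t),np.full(40,z)]
def lugs(c,yaw,z):
    a=np.array([np.cos(yaw),np.sin(yaw)]);b=np.array([-a[1],a[0]]);c=np.array(c[:2])
    return [np.r_[c+s*24.5e-3*a+.0045*b,z,c+s*24.5e-3*a-.0045*b,z,c+s*16e-3*a-.0045*b,z].reshape(3,3) for s in(1,-1)]
E
python3 - <<'E'
from ov import *
o=get_obs();p=o["position"];z=p[2]-.024;yaw=.35
S=[(circ(p,.018,z),(0,255,0)),(circ(p,.018,z+.03),(0,255,255))]+[(l,(255,0,255)) for h in(.008,.022) for l in lugs(p,yaw,z+h)]
S+=[(circ((.598,.1885),.018,.062),(255,255,0)),(circ((.598,.1885),.0035,.128),(0,0,255))]
draw("pics/c4.png",S,ctr=p-[0,0,.02]); print(p)
E
python3 go.py .598 .1885 .18 .35
```

```text
[0.59616391 0.18223671 0.18277994]
t 5.5167 pos [0.5967 0.182  0.1834] yaw 0.3462 tilt [-0.0014 -0.0005]
shift [ 0.043 -0.07   0.042] turn [ 0.      0.001  -0.0024]
```

View pics/c4.png

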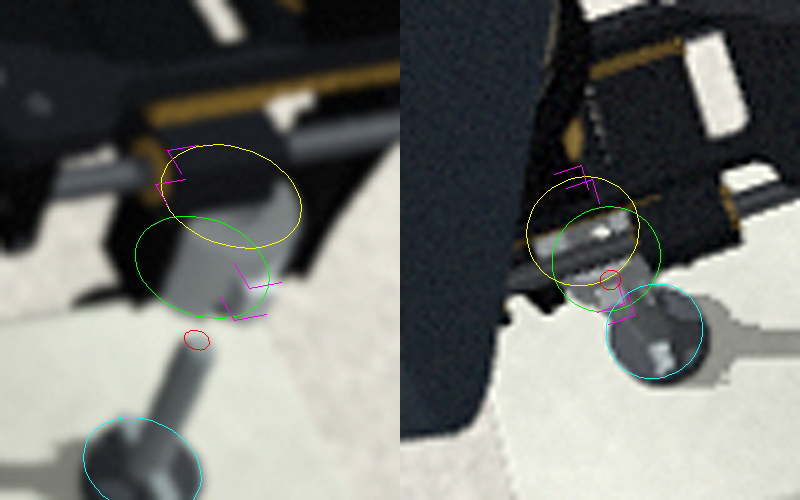

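The outlines agree: the spacer is centred in the grip to within about 1.5 mm, and the boss and tip match (.598,.1885). I'll centre over the shaft and lower gently.

```bash
python3 -m inch '[0.04,-0.07,0.1,0,0,0, 0.04,-0.07,0.2,0,0,0,0.04,-0.07,0.3,0,0,0,0.04,-0.07,0.3,0,0,0,0.04,-0.07,0.3,0,0,0]' 
python3 go.py .598 .1885 .159 .35
```

```text
time: 5.93
position: [0.5976, 0.1899, 0.1585]
tool_rot: [0.985, 0.173, -0.001, -0.0]
ft_force: [-0.6, -0.3, -1.6]
grip_width: 0.0346
grip_force: 20.0
t 5.9333 pos [0.5976 0.1899 0.1585] yaw 0.3481 tilt [-0.0025 -0.0004]
shift [-0.001  0.018 -0.006] turn [-0.0003  0.0016 -0.0012]
```

```bash
python3 -m inch '[0,0.015,0,0,0,0, 0,0.015,0.06,0,0,0,0,0.015,0.12,0,0,0]'; python3 -m inch '[0,0,0.06,0,0,0, 0,0,0.12,0,0,0,0,0,0.12,0,0,0]' 
python3 go.py .598 .1885 .159 .35
```

```text
time: 6.18
position: [0.5994, 0.189, 0.1505]
tool_rot: [0.985, 0.173, 0.001, 0.0]
ft_force: [0.0, 0.8, -1.0]
grip_width: 0.0344
grip_force: 20.0
time: 6.43
position: [0.5979, 0.1889, 0.1391]
tool_rot: [0.985, 0.173, -0.001, -0.0]
ft_force: [-0.0, -0.9, -2.0]
grip_width: 0.0347
grip_force: 20.0
t 6.4333 pos [0.5979 0.1889 0.1391] yaw 0.3483 tilt [-0.0025 -0.0003]
shift [-0.001  0.005 -0.248] turn [-0.0003  0.0016 -0.0011]
```

```bash
python3 -m inch '[0,0,0.1,0,0,0, 0,0,0.2,0,0,0,0,0,0.3,0,0,0,0,0,0.3,0,0,0]'; python3 -m inch '[0,0,0.08,0,0,0, 0,0,0.16,0,0,0,0,0,0.22,0,0,0,0,0,0.22,0,0,0]' 
python3 go.py .598 .1885 .092 .35
```

```text
time: 6.77
position: [0.5977, 0.1888, 0.1143]
tool_rot: [0.985, 0.173, -0.002, -0.0]
ft_force: [-0.9, -0.4, -1.5]
grip_width: 0.0346
grip_force: 20.0
time: 7.1
position: [0.5983, 0.189, 0.0976]
tool_rot: [0.985, 0.173, -0.001, -0.0]
ft_force: [-1.0, 0.4, -1.9]
grip_width: 0.0346
grip_force: 20.0
t 7.1 pos [0.5983 0.189  0.0976] yaw 0.3482 tilt [-0.0013 -0.0001]
shift [-0.006  0.004  0.07 ] turn [-0.0002  0.0008 -0.0011]
```

Next I lower to bar-contact height (TCP ≈ .092) in small steps and watch the force.

```bash
python3 -m inch '[0,0,0.02,0,0,0, 0,0,0.04,0,0,0,0,0,0.04,0,0,0]'|head -4;  python3 -m inch '[0,0,0.012,0,0,0,0,0,0.024,0,0,0,0,0,0.024,0,0,0]'|head -4; python3 -m inch '[0,0,0.012,0,0,0,0,0,0.012,0,0,0,0,0,0.012,0,0,0]'|head -4; python3 go.py .598 .1885 .092 .35
```

```text
time: 7.35
position: [0.5984, 0.1891, 0.0956]
tool_rot: [0.985, 0.173, -0.0, -0.0]
ft_force: [-2.7, 0.3, -2.4]
time: 7.6
position: [0.5984, 0.189, 0.0939]
tool_rot: [0.985, 0.173, -0.0, -0.0]
ft_force: [-4.5, 0.2, 1.7]
time: 7.85
position: [0.5984, 0.189, 0.0928]
tool_rot: [0.985, 0.173, -0.0, -0.0]
ft_force: [-4.6, 0.2, 1.6]
t 7.85 pos [0.5984 0.189  0.0928] yaw 0.3482 tilt [-0.0008 -0.    ]
shift [-0.007  0.005  0.011] turn [-0.0002  0.0005 -0.0011]
```

```bash
python3 -m inch '[-0.015,0,0,0,0,0,-0.015,0,0,0,0,0,-0.015,0,0,0,0,0]'|head -4;  python3 -m inch '[0,0,0.012,0,0,0,0,0,0.018,0,0,0,0,0,0.018,0,0,0]'|head -4; python3 -m inch '[0,0,0.012,0,0,0,0,0,0.018,0,0,0,0,0,0.018,0,0,0]'|head -4; python3 go.py .598 .1885 .092 .35
```

```text
time: 8.1
position: [0.5983, 0.189, 0.0929]
tool_rot: [0.985, 0.173, 0.001, -0.0]
ft_force: [-2.1, 1.3, 0.2]
time: 8.35
position: [0.5982, 0.1887, 0.0914]
tool_rot: [0.985, 0.173, 0.001, 0.0]
ft_force: [-2.1, 2.1, 0.3]
time: 8.6
position: [0.598, 0.1885, 0.0899]
tool_rot: [0.985, 0.173, 0.0, 0.0]
ft_force: [-1.8, 1.2, -1.0]
t 8.6 pos [0.598  0.1885 0.0899] yaw 0.3482 tilt [ 0.0007 -0.0001]
shift [ 0.    -0.    -0.027] turn [ 0.0002 -0.0004 -0.0011]
```

TCP is at .0899, already below the bar-contact height of .0918, with little force. The slot appears to be over the bar, so I continue to .086.

```bash
python3 -m inch '[-0.01,0,0.012,0,0,0,-0.01,0,0.024,0,0,0,-0.01,0,0.024,0,0,0]'|head -4;  python3 -m inch '[0,0,0.012,0,0,0,0,0,0.02,0,0,0,0,0,0.02,0,0,0]'|head -4; python3 -m inch '[0,0,0.01,0,0,0,0,0,0.01,0,0,0,0,0,0.01,0,0,0]'|head -4; python3 go.py .598 .1885 .092 .35
```

```text
time: 8.85
position: [0.5974, 0.1882, 0.0879]
tool_rot: [0.985, 0.173, 0.001, 0.0]
ft_force: [0.7, 0.3, -0.5]
time: 9.1
position: [0.597, 0.1881, 0.0863]
tool_rot: [0.985, 0.173, -0.0, 0.0]
ft_force: [-0.1, -0.6, -1.9]
time: 9.35
position: [0.5971, 0.1882, 0.0858]
tool_rot: [0.985, 0.173, 0.0, 0.0]
ft_force: [-0.3, 0.0, -0.0]
t 9.35 pos [0.5971 0.1882 0.0858] yaw 0.3483 tilt [ 0.0004 -0.0002]
shift [ 0.012  0.001 -0.077] turn [ 0.0002 -0.0002 -0.0011]
```

```bash
python3 -m inch '[0,0,0.012,0,0,0,0,0,0.012,0,0,0,0,0,0.012,0,0,0]'|head -4; python3 -m inch '[0,0,0,0,0,-0.02,0,0,0,0,0,-0.04,0,0,0,0,0,-0.04]'|head -4;python3 -c "
from rig import *;print(get_obs()['moment'])"; python3 -m inch '[0,0,0,0,0,0.04,0,0,0,0,0,0.08,0,0,0,0,0,0.08]'|head -4;python3 -c "
from rig import *;print(get_obs()['moment'])"; python3 go.py .598 .1885 .092 .35
```

```text
time: 9.6
position: [0.5971, 0.1882, 0.0858]
tool_rot: [0.985, 0.173, 0.0, 0.0]
ft_force: [-2.0, -1.5, 5.5]
time: 9.85
position: [0.5975, 0.1884, 0.0858]
tool_rot: [0.979, 0.204, 0.001, 0.0]
ft_force: [-0.8, 0.4, 5.4]
[-0.0219453   0.14695244  0.08253858]
time: 10.1
position: [0.5972, 0.1891, 0.0857]
tool_rot: [0.99, 0.141, 0.001, -0.001]
ft_force: [-1.7, 0.3, 5.9]
[ 3.03244569e-01  2.50702990e-01 -2.79358465e-04]
t 10.1 pos [0.5972 0.1891 0.0857] yaw 0.2824 tilt [0.0012 0.0012]
shift [ 0.008  0.009 -0.078] turn [-0.0005 -0.0009 -0.0431]
```

The spacer stops firmly at TCP .0858, 6 mm below bar contact, and turning it within the slot's play meets the bar, so it's home. I'll release, rise, and locate the washer and bushing.

```bash
python3 -m inch '[0,0,-0.005,0,0,-0.02,0,0,-0.005,0,0,-0.04,0,0,-0.005,0,0,-0.04]'|sed -n 4p; python3 -m inch '[0,0,0,0,0,0,0,0,0,0,0,0,0,0,0,0,0,0,0,0,0,0,0,0,0,0,0,0,0,0,0,0,0,0,0,0]' 56 ; python3 -m inch '[0,0,-0.2,0,0,0,0,0,-0.5,0,0,0,0,0,-0.9,0,0,0,0,0,-0.9,0,0,0]'|head -2;python3 -m inch '[0.2,0.4,-0.4,0,0,0,0.4,0.9,-0.4,0,0,0,0.4,0.9,-0.4,0,0,0]'|head -2
python3 -m inch '[0.2,0.4,0,0,0,0,0.2,0.9,0,0,0,0,0.2,0.9,0,0,0,0]'|head -2
python3 - <<'E'
from ov import *
s=560/784
for nm,uv,z in(("jar",(535,133),.085),("amber",(440,131),.075),("drv",(396,250),.013),("dish",(238,440),.015),("vialL",(339,417),.04),("vialR",(487,428),.048)): print(nm,p2w("top",np.array(uv)*s,z)[0].round(3))
W=(.591,-.140);B=(.4695,-.0665);S=(.597,.188)
a=cv2.imread("pics/top0.png") 
im=cv2.convertScaleAbs(camera("top")[...,::-1],alpha=1.6);out=[]
for c,sh in((W,[circ(W,.022,.006),circ(W,.00725,.006)]),(B,[circ(B,.017,.005),circ(B,.012,.025),circ(B,.017,0)]),(S,[circ(S,.018,.092),circ(S,.018,.062),circ(S,.0035,.128)]+lugs(S,.348,.084))):
    u=w2p("top",[[*c,.03]])[0];X,Y=int(u[0]-21),int(u[1]-21)
    k=6;c2=cv2.resize(im[Y:Y+42,X:X+42],None,fx=k,fy=k,interpolation=2)
    c3=c2.copy()
    for p in sh: cv2.polylines(c3,[((w2p("top",p)-[X,Y]+.5)*k).round().astype(int).reshape(-1,1,2)],False,(0,255,0),1)
    out.append(np.vstack([c2,c3]))
cv2.imwrite("pics/c5.png",np.hstack(out))
E
```

```text
ft_force: [-1.7, 0.9, 4.6]
time: 10.85
position: [0.5968, 0.1882, 0.0848]
tool_rot: [0.985, 0.173, -0.0, 0.0]
ft_force: [0.3, 0.2, -0.2]
grip_width: 0.0549
grip_force: 0.0
time: 11.18
position: [0.6008, 0.189, 0.1628]
time: 11.43
position: [0.6579, 0.1273, 0.192]
time: 11.68
position: [0.6947, 0.0622, 0.1888]
jar [ 0.745 -0.233  0.085]
amber [ 0.749 -0.106  0.075]
drv [ 0.599 -0.048  0.013]
dish [0.339 0.16  0.015]
vialL [0.37  0.026 0.04 ]
vialR [ 0.356 -0.164  0.048]
```

View pics/c5.png

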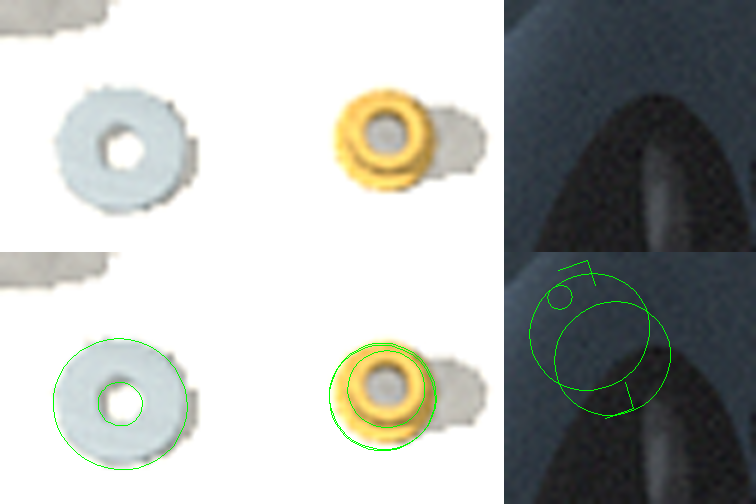

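```bash
python3 go.py .5915 -.1403 .10 .348
```

```text
t 11.7333 pos [0.6928 0.0652 0.1884] yaw 0.343 tilt [ 0.001  -0.0012]
shift [-2.057  1.992  1.107] turn [ 0.0009 -0.0004 -0.0032]
```

```bash
python3 -m inch '[-0.3,0.3,0.2,0,0,0,-0.7,0.67,0.4,0,0,0,-0.7,0.67,0.4,0,0,0]'|head -2;python3 -m inch '[-0.35,0.33,0.2,0,0,0,-0.7,0.67,0.4,0,0,0,-0.7,0.67,0.4,0,0,0]'|head -2;python3 -m inch '[-0.35,0.33,0.2,0,0,0,-0.66,0.65,0.4,0,0,0,-0.66,0.65,0.4,0,0,0,-0.66,0.65,0.4,0,0,0,-0.66,0.65,0.4,0,0,0]'|head -2; python3 go.py .5915 -.1403 .0238 .348
```

```text
time: 11.98
position: [0.6513, -0.0036, 0.1535]
time: 12.23
position: [0.6172, -0.0732, 0.1218]
time: 12.65
position: [0.5908, -0.1358, 0.0932]
t 12.65 pos [ 0.5908 -0.1358  0.0932] yaw 0.3476 tilt [0.0001 0.0007]
shift [-0.011  0.057  0.867] turn [-0.0004 -0.0002 -0.0002]
```

```bash
python3 -m inch '[-0.011,0.055,0,0,0,0,-0.011,0.055,0.3,0,0,0,-0.011,0.055,0.6,0,0,0,-0.011,0.055,0.6,0,0,0,-0.011,0.055,0.6,0,0,0]'|head -2;python3 -m inch '[0,0,0.15,0,0,0,0,0,0.265,0,0,0,0,0,0.265,0,0,0,0,0,0.265,0,0,0]'|head -4; python3 go.py .5915 -.1403 .0238 .348;python3 -m inch '[0,0,0,0,0,0,0,0,0,0,0,0,0,0,0,0,0,0,0,0,0,0,0,0,0,0,0,0,0,0,0,0,0,0,0,0]' 25 15; python3 go.py .5915 -.1403 .0238 .348
```

```text
time: 13.07
position: [0.5911, -0.1396, 0.0447]
time: 13.4
position: [0.5911, -0.1408, 0.0237]
tool_rot: [0.985, 0.173, -0.0, -0.0]
ft_force: [0.5, 0.4, -0.7]
t 13.4 pos [ 0.5911 -0.1408  0.0237] yaw 0.3484 tilt [-0.0006  0.0003]
shift [ 0.007 -0.004 -0.001] turn [-0.0003  0.0003  0.0003]
time: 13.9
position: [0.5916, -0.1411, 0.0244]
tool_rot: [0.985, 0.173, 0.0, 0.0]
ft_force: [0.8, -0.0, 2.3]
grip_width: 0.0427
grip_force: 15.0
t 13.9 pos [ 0.5916 -0.1411  0.0244] yaw 0.3482 tilt [ 0.0008 -0.0004]
shift [ 0.003 -0.01   0.007] turn [ 0.0004 -0.0004  0.0001]
```

```bash
python3 -m inch '[0,0,-0.2,0,0,0, 0,0,-0.6,0,0,0, 0,0,-1,0,0,0, 0,0,-1,0,0,0]' - 25
python3 -m inch '[0,0,-0.4,0,0,0, 0,0,-0.95,0,0,0,0,0,-0.95,0,0,0]' >/dev/null
python3 -m inch '[0.18,-0.45,0,0,0,0, 0.36,-0.95,0,0,0,0,0.36,-0.95,0,0,0,0]' >/dev/null
python3 -m inch '[0.18,-0.45,0,0,0,0, 0.36,-0.95,0,0,0,0,0.36,-0.95,0,0,0,0]' >/dev/null
python3 -m inch '[0.18,-0.45,0,0,0,0, 0.36,-0.95,0,0,0,0,0.36,-0.95,0,0,0,0,0.36,-0.95,0,0,0,0,0.36,-0.95,0,0,0,0]' 
python3 go.py .597 .1885 .175 .348
```

```text
time: 14.23
position: [0.5949, -0.1424, 0.1095]
tool_rot: [0.985, 0.173, 0.005, 0.003]
ft_force: [1.9, -0.2, 1.0]
grip_width: 0.0421
grip_force: 25.0
time: 15.4
position: [0.5943, 0.1029, 0.1794]
tool_rot: [0.985, 0.174, -0.0, 0.0]
ft_force: [-0.8, -1.1, -0.3]
grip_width: 0.0421
grip_force: 25.0
t 15.4 pos [0.5943 0.1029 0.1794] yaw 0.3497 tilt [-0.0008 -0.0006]
shift [ 0.398 -0.994  0.054] turn [0.0002 0.0006 0.0011]
```

```bash
python3 -m inch '[0.2,-0.5,0,0,0,0, 0.4,-0.98,0.05,0,0,0,0.4,-0.98,0.05,0,0,0,0.4,-0.98,0.05,0,0,0,0.4,-0.98,0.05,0,0,0]' >/dev/null
python3 - <<'E'
from ov import *
o=get_obs();p=o["position"];z=p[2]-.024
S=(.597,.1885)
sh=[(circ(p,.022,z),(0,255,0)),(circ(p,.022,z+.006),(0,255,255)),(circ(S,.018,.062),(255,255,0)),(circ(S,.018,.092),(255,255,0)),(circ(S,.0035,.128),(0,0,255))]
draw("pics/c6.png",sh,ctr=p-[0,0,.05],size=(80,110)); print(p)
E
python3 go.py .597 .1885 .165 .348
```

```text
[0.59799922 0.18609457 0.17552532]
t 15.9167 pos [0.5982 0.1855 0.1758] yaw 0.3461 tilt [-0.0004 -0.0006]
shift [-0.001 -0.041  0.135] turn [ 0.0003  0.0004 -0.0012]
```

View pics/c6.png

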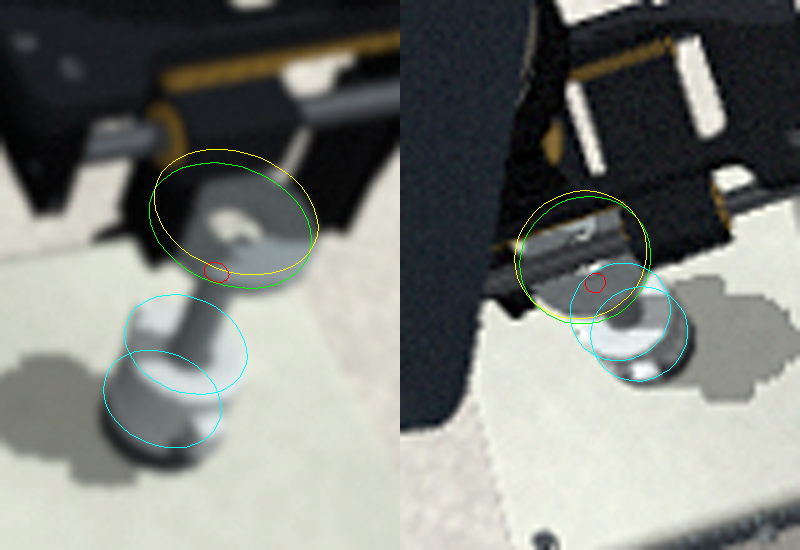

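The scene shows the spacer seated on the boss at crop (165,390) and the washer held level at (250,235), with both outlines offset the same way. The washer is therefore in line with the shaft, so I lower it.

```bash
python3 -m inch '[-0.01,-0.04,0,0,0,0,-0.01,-0.04,0.1,0,0,0,-0.01,-0.04,0.2,0,0,0,-0.01,-0.04,0.2,0,0,0,-0.01,-0.04,0.2,0,0,0]'|head -4; python3 -m inch '[0,0,0.06,0,0,0,0,0,0.12,0,0,0,0,0,0.18,0,0,0,0,0,0.18,0,0,0]'|head -4; python3 -m inch '[0,0,0.06,0,0,0,0,0,0.12,0,0,0,0,0,0.12,0,0,0]'|head -4;  python3 go.py .597 .1885 .118 .348
```

```text
time: 16.33
position: [0.5954, 0.1898, 0.1588]
tool_rot: [0.985, 0.173, -0.001, -0.0]
ft_force: [-1.1, -0.2, -1.2]
time: 16.67
position: [0.5955, 0.19, 0.1443]
tool_rot: [0.985, 0.173, -0.001, 0.0]
ft_force: [-0.7, -0.0, -1.6]
time: 16.92
position: [0.5957, 0.19, 0.1348]
tool_rot: [0.985, 0.173, -0.001, 0.0]
ft_force: [-0.5, -0.8, -1.4]
t 16.9167 pos [0.5957 0.19   0.1348] yaw 0.3482 tilt [-0.0014 -0.0003]
shift [0.009 0.023 0.21 ] turn [-0.0001  0.0009  0.0001]
```

```bash
python3 -m inch '[0.01,0.015,0.06,0,0,0,0.01,0.015,0.12,0,0,0,0.01,0.015,0.16,0,0,0,0.01,0.015,0.16,0,0,0]'|head -4; python3 -m inch '[0,0,0.02,0,0,0,0,0,0.04,0,0,0,0,0,0.04,0,0,0]'|head -4; python3 -m inch '[0,0,0.015,0,0,0,0,0,0.015,0,0,0,0,0,0.015,0,0,0]'|head -4; python3 -m inch '[0,0,0.015,0,0,0,0,0,0.015,0,0,0,0,0,0.015,0,0,0]'|head -4; python3 go.py .597 .1885 .116 .348
```

```text
time: 17.25
position: [0.5969, 0.1894, 0.1221]
tool_rot: [0.985, 0.173, -0.001, -0.0]
ft_force: [-0.2, 0.3, -0.7]
time: 17.5
position: [0.5971, 0.1894, 0.1196]
tool_rot: [0.985, 0.173, -0.0, -0.0]
ft_force: [-1.5, -0.3, -0.8]
time: 17.75
position: [0.5972, 0.1893, 0.1187]
tool_rot: [0.985, 0.173, -0.0, -0.0]
ft_force: [-1.0, -0.3, -0.2]
time: 18.0
position: [0.5972, 0.1893, 0.1175]
tool_rot: [0.985, 0.173, -0.0, -0.0]
ft_force: [-0.5, -1.1, 0.3]
t 18.0 pos [0.5972 0.1893 0.1175] yaw 0.3482 tilt [-0.0003 -0.    ]
shift [-0.005  0.009  0.018] turn [-0.      0.0002  0.0001]
```

```bash
python3 -m inch '[0,0,0.015,0,0,0,0,0,0.015,0,0,0,0,0,0.015,0,0,0]'|head -4; python3 -m inch '[0,0,0.012,0,0,0,0,0,0.012,0,0,0,0,0,0.012,0,0,0]'|head -4; python3 -m inch '[0,0,0.012,0,0,0,0,0,0.012,0,0,0,0,0,0.012,0,0,0]'|head -4; python3 go.py .597 .1885 .116 .348
```

```text
time: 18.25
position: [0.5972, 0.1893, 0.1164]
tool_rot: [0.985, 0.173, -0.0, 0.0]
ft_force: [-2.3, -2.1, 1.8]
time: 18.5
position: [0.5973, 0.1893, 0.1163]
tool_rot: [0.985, 0.173, 0.0, 0.0]
ft_force: [-3.1, -1.4, 7.0]
time: 18.75
position: [0.5973, 0.1893, 0.1162]
tool_rot: [0.985, 0.173, 0.0, 0.0]
ft_force: [-4.6, -1.7, 10.8]
t 18.75 pos [0.5973 0.1893 0.1162] yaw 0.3484 tilt [ 0.0004 -0.0001]
shift [-0.006  0.008  0.003] turn [ 0.0002 -0.0002  0.0003]
```

```bash
python3 -m inch '[0,0,-0.02,0,0,0,0,0,-0.02,0,0,0]'|sed -n 4p; python3 -m inch '[0,0,0,0,0,0,0,0,0,0,0,0,0,0,0,0,0,0,0,0,0,0,0,0,0,0,0,0,0,0,0,0,0,0,0,0]' 56|sed -n 4,5p ; python3 -m inch '[0,0,-0.2,0,0,0,0,0,-0.5,0,0,0,0,0,-0.9,0,0,0,0,0,-0.9,0,0,0]'|head -2; python3 go.py .4715 -.067 .10 .348
```

```text
ft_force: [-3.0, -0.9, 4.8]
ft_force: [-0.6, 0.1, -0.6]
grip_width: 0.0557
time: 19.75
position: [0.6013, 0.19, 0.1939]
t 19.75 pos [0.6013 0.19   0.1939] yaw 0.3484 tilt [0.012  0.0017]
shift [-2.636  2.463  1.149] turn [ 0.0016 -0.0075  0.0003]
```

```bash
python3 -m inch '[-0.35,0.3,0,0,0,0,-0.88,0.82,0,0,0,0,-0.88,0.82,0,0,0,0,-0.88,0.82,0,0,0,0]'|head -2;python3 -m inch '[-0.45,0.41,0.2,0,0,0,-0.88,0.82,0.5,0,0,0,-0.88,0.82,0.5,0,0,0]'|head -2;python3 -m inch '[-0.45,0.41,0.3,0,0,0,-0.87,0.82,0.6,0,0,0,-0.87,0.82,0.6,0,0,0,-0.87,0.82,0.6,0,0,0,-0.87,0.82,0.6,0,0,0]'|head -2; python3 go.py .4715 -.067 .024 .348
```

```text
time: 20.08
position: [0.5513, 0.1008, 0.1877]
time: 20.33
position: [0.508, 0.0166, 0.1468]
time: 20.75
position: [0.4671, -0.068, 0.0994]
t 20.75 pos [ 0.4671 -0.068   0.0994] yaw 0.3454 tilt [-0.0002  0.0006]
shift [0.056 0.007 0.943] turn [-0.0004  0.     -0.0017]
```

```bash
python3 -m inch '[0.055,0.007,0,0,0,0,0.055,0.007,0.3,0,0,0,0.055,0.007,0.6,0,0,0,0.055,0.007,0.6,0,0,0,0.055,0.007,0.6,0,0,0]'|head -2;python3 -m inch '[0,0,0.15,0,0,0,0,0,0.33,0,0,0,0,0,0.33,0,0,0,0,0,0.33,0,0,0]'|head -4;python3 go.py .4715 -.067 .024 .348;python3 -m inch '[0,0,0,0,0,0,0,0,0,0,0,0,0,0,0,0,0,0,0,0,0,0,0,0,0,0,0,0,0,0,0,0,0,0,0,0,0,0,0,0,0,0]' 12 15; python3 go.py .4715 -.067 .024 .348
```

```text
time: 21.17
position: [0.4717, -0.0652, 0.0519]
time: 21.5
position: [0.4718, -0.066, 0.0265]
tool_rot: [0.985, 0.174, 0.001, 0.0]
ft_force: [0.0, -0.3, 0.4]
t 21.5 pos [ 0.4718 -0.066   0.0265] yaw 0.3492 tilt [ 0.0012 -0.0004]
shift [-0.008  0.01   0.032] turn [ 0.0005 -0.0006  0.0008]
time: 22.08
position: [0.4713, -0.0665, 0.0273]
tool_rot: [0.985, 0.173, 0.001, 0.0]
ft_force: [-2.0, 1.4, 14.8]
grip_width: 0.0242
grip_force: 18.6
t 22.0833 pos [ 0.4713 -0.0665  0.0273] yaw 0.3478 tilt [ 0.0016 -0.0005]
shift [-0.     0.006  0.041] turn [ 0.0006 -0.0009 -0.0001]
```

The fingertips pressed on the flange (TCP .0273, 15 N up). I'll open, raise 4 mm, and grip the barrel again.

```bash
python3 -m inch '[0,0,-0.04,0,0,0,0,0,-0.04,0,0,0,0,0,-0.04,0,0,0,0,0,-0.04,0,0,0]' 40;python3 go.py .4715 -.067 .0305 .348
```

```text
time: 22.42
position: [0.4709, -0.0665, 0.0286]
tool_rot: [0.985, 0.173, -0.0, -0.0]
ft_force: [0.4, 0.2, 0.3]
grip_width: 0.0385
grip_force: 0.0
t 22.4167 pos [ 0.4709 -0.0665  0.0286] yaw 0.3481 tilt [-0.0003  0.0001]
shift [ 0.004  0.008 -0.023] turn [-0.0001  0.0001  0.0001]
```

```bash
python3 -m inch '[0,0,-0.028,0,0,0,0,0,-0.028,0,0,0,0,0,-0.028,0,0,0]'|head -2;python3 -m inch '[0,0,0,0,0,0,0,0,0,0,0,0,0,0,0,0,0,0,0,0,0,0,0,0,0,0,0,0,0,0,0,0,0,0,0,0,0,0,0,0,0,0]' 12 15; python3 go.py .4715 -.067 .0305 .348
python3 -m inch '[0,0,-0.2,0,0,0, 0,0,-0.6,0,0,0, 0,0,-1,0,0,0, 0,0,-1,0,0,0]' - 20
```

```text
time: 22.67
position: [0.471, -0.0665, 0.0309]
time: 23.25
position: [0.4709, -0.0664, 0.031]
tool_rot: [0.985, 0.173, -0.0, -0.0]
ft_force: [-0.0, -0.2, -0.6]
grip_width: 0.0236
grip_force: 15.0
t 23.25 pos [ 0.4709 -0.0664  0.031 ] yaw 0.3482 tilt [-0.0002  0.0001]
shift [0.004 0.009 0.006] turn [-0.0001  0.0001  0.0001]
time: 23.58
position: [0.4737, -0.0673, 0.1153]
tool_rot: [0.985, 0.173, 0.004, 0.002]
ft_force: [-0.2, 0.3, -0.8]
grip_width: 0.0232
grip_force: 20.0
```

```bash
python3 -m inch '[0,0,-0.4,0,0,0,0,0,-1,0,0,0,0,0,-1,0,0,0]' >/dev/null
python3 -m inch '[0.4,-0.4,0,0,0,0, 0.85,-0.82,0,0,0,0,0.85,-0.82,0,0,0,0]' >/dev/null
python3 -m inch '[0.4,-0.4,0,0,0,0, 0.85,-0.82,0,0,0,0,0.85,-0.82,0,0,0,0]' >/dev/null
python3 -m inch '[0.4,-0.4,0,0,0,0, 0.8,-0.8,0,0,0,0,0.8,-0.8,0,0,0,0,0.8,-0.8,0,0,0,0,0.8,-0.8,0,0,0,0]' 
python3 go.py .597 .189 .185 .348
```

```text
time: 24.75
position: [0.5912, 0.1848, 0.1898]
tool_rot: [0.985, 0.174, -0.002, 0.0]
ft_force: [-0.1, -0.3, 0.0]
grip_width: 0.0233
grip_force: 20.0
t 24.75 pos [0.5912 0.1848 0.1898] yaw 0.3497 tilt [-0.0029 -0.0013]
shift [ 0.086 -0.024  0.059] turn [0.0001 0.002  0.0011]
```

```bash
python3 -m inch '[0.08,-0.025,0.03,0,0,0,0.08,-0.025,0.03,0,0,0,0.08,-0.025,0.03,0,0,0]' >/dev/null
python3 - <<'E'
from ov import *
o=get_obs();p=o["position"];z=p[2]-.031
S=(.597,.1885)
sh=[(circ(p,.017,z),(0,255,0)),(circ(p,.012,z+.025),(0,255,255)),(circ(S,.022,.092),(255,255,0)),(circ(S,.022,.098),(255,255,0)),(circ(S,.0035,.128),(0,0,255))]
draw("pics/c7.png",sh,ctr=p-[0,0,.05],size=(80,110)); print(p)
E
python3 go.py .597 .189 .165 .348
```

```text
[0.59758588 0.18800854 0.18833795]
t 25.1 pos [0.5976 0.1882 0.1886] yaw 0.3469 tilt [-0.0005 -0.0002]
shift [-0.003 -0.011  0.295] turn [ 0.      0.0004 -0.0007]
```

View pics/c7.png

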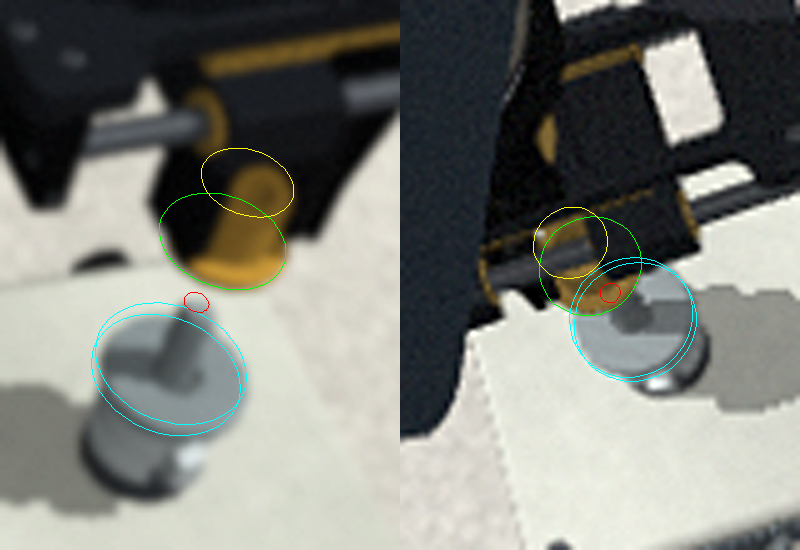

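The bushing at scene crop (235,250) matches its outline, and the washer lies flat on the seated spacer at (165,375). I'll lower the bushing.

```bash
python3 -m inch '[0,-0.01,0.1,0,0,0,0,-0.01,0.2,0,0,0,0,-0.01,0.3,0,0,0,0,-0.01,0.3,0,0,0]'|head -4; python3 -m inch '[0,0,0.06,0,0,0,0,0,0.12,0,0,0,0,0,0.18,0,0,0,0,0,0.18,0,0,0]'|head -4; python3 go.py .597 .189 .129 .348
```

```text
time: 25.43
position: [0.5958, 0.1897, 0.1621]
tool_rot: [0.985, 0.173, -0.002, -0.0]
ft_force: [-0.7, -1.0, -1.2]
time: 25.77
position: [0.5968, 0.19, 0.149]
tool_rot: [0.985, 0.173, -0.001, -0.0]
ft_force: [-1.2, -0.0, -1.5]
t 25.7667 pos [0.5968 0.19   0.149 ] yaw 0.3483 tilt [-0.0021 -0.0003]
shift [-0.001  0.013  0.25 ] turn [-0.0003  0.0013  0.0002]
```

```bash
python3 -m inch '[0,0.01,0.06,0,0,0,0,0.01,0.12,0,0,0,0,0.01,0.18,0,0,0,0,0.01,0.18,0,0,0]'|head -4; python3 -m inch '[0,0,0.02,0,0,0,0,0,0.04,0,0,0,0,0,0.04,0,0,0]'|head -4; python3 -m inch '[0,0,0.015,0,0,0,0,0,0.015,0,0,0,0,0,0.015,0,0,0]'|head -4; python3 -m inch '[0,0,0.015,0,0,0,0,0,0.015,0,0,0,0,0,0.015,0,0,0]'|head -4; python3 go.py .597 .189 .129 .348
```

```text
time: 26.1
position: [0.597, 0.1892, 0.1346]
tool_rot: [0.985, 0.173, -0.001, -0.0]
ft_force: [-1.0, 0.4, -0.7]
time: 26.35
position: [0.5977, 0.1893, 0.1325]
tool_rot: [0.985, 0.173, -0.0, -0.0]
ft_force: [-0.4, -0.1, -0.8]
time: 26.6
position: [0.5978, 0.1893, 0.1315]
tool_rot: [0.985, 0.173, 0.0, -0.0]
ft_force: [0.7, 0.6, -0.7]
time: 26.85
position: [0.5977, 0.1893, 0.1302]
tool_rot: [0.985, 0.173, -0.0, 0.0]
ft_force: [-0.8, -0.0, -0.4]
t 26.85 pos [0.5977 0.1893 0.1302] yaw 0.3483 tilt [-0. -0.]
shift [-0.01   0.001  0.015] turn [-0.      0.      0.0002]
```

```bash
for i in 1; do python3 -m inch '[0,0,0.012,0,0,0,0,0,0.012,0,0,0,0,0,0.012,0,0,0]'|sed -n '2p;4p'; python3 -m inch '[0,0,0.012,0,0,0,0,0,0.012,0,0,0,0,0,0.012,0,0,0]'|sed -n '2p;4p';python3 -m inch '[0,0,0.01,0,0,0,0,0,0.01,0,0,0,0,0,0.01,0,0,0]'|sed -n '2p;4p'; done
```

```text
position: [0.5977, 0.1893, 0.1292]
ft_force: [-0.2, -0.0, -1.2]
position: [0.5979, 0.1894, 0.1289]
ft_force: [-2.1, 0.1, 4.4]
position: [0.5979, 0.1894, 0.1289]
ft_force: [-2.6, -1.1, 7.3]
```

Firm contact at .1289, which is the expected home height. I'll release, rise, retreat and look.

```bash
python3 -m inch '[0,0,-0.015,0,0,0,0,0,-0.015,0,0,0]'|sed -n 4p; python3 -m inch '[0,0,0,0,0,0,0,0,0,0,0,0,0,0,0,0,0,0,0,0,0,0,0,0,0,0,0,0,0,0,0,0,0,0,0,0]' 50|sed -n 4,5p ; python3 -m inch '[0,0,-0.2,0,0,0,0,0,-0.5,0,0,0,0,0,-0.9,0,0,0,0,0,-0.9,0,0,0]'|head -2
python3 -m inch '[-0.2,0.45,0,0,0,0,-0.4,0.95,0,0,0,0,-0.4,0.95,0,0,0,0]'|head -2
python3 -m inch '[-0.2,0.45,0,0,0,0,-0.4,0.95,0,0,0,0,-0.4,0.95,0,0,0,0,-0.4,0.95,0,0,0,0,-0.4,0.95,0,0,0,0]'|head -4
python3 - <<'E'
from ov import *
S=(.597,.1885)
sh=[(circ(S,.018,.062),(255,0,0)),(circ(S,.022,.092),(255,255,0)),(circ(S,.017,.098),(0,255,0)),(circ(S,.012,.123),(0,0,255))]
draw("pics/c8.png",sh,ctr=(.597,.1885,.09),size=(80,110))
E
```

```text
ft_force: [-1.3, -0.1, 3.1]
ft_force: [-0.3, 0.6, -0.0]
grip_width: 0.0485
time: 28.6
position: [0.6015, 0.19, 0.2067]
time: 28.85
position: [0.5936, 0.1013, 0.2007]
time: 29.27
position: [0.5894, 0.0248, 0.2005]
tool_rot: [0.985, 0.173, -0.0, -0.0]
ft_force: [0.0, -0.3, 0.5]
```

View pics/c8.png

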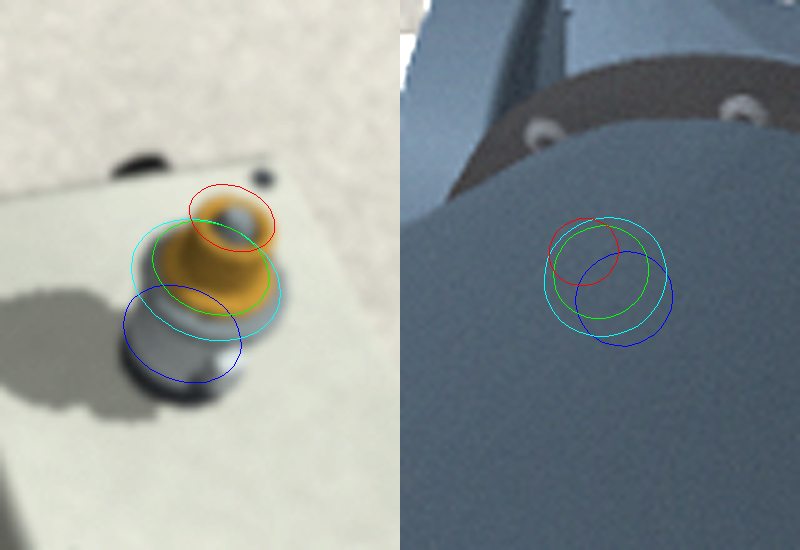

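The picture shows the stack upright and closed up: spacer at crop (175,345), washer at (210,280) and bushing at (220,250), with the shaft tip in its bore. The arm is clear, so I'm handing in.

```bash
python3 -c "
from rig import *;print(hand_in())"
```

```text
the job is handed in; nothing more can be done
None
```

The spacer, washer and bushing are on the shaft in that order, each lowered until it stopped firmly at its expected height. I released them, moved the arm clear and handed the job in at about 29 s on the robot's clock; hand-in gave no verdict.

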